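Put the cleaned microscope objectives back in their storage pots

ROBOT

A 6-joint arm with a two-finger parallel gripper is mounted at the origin on the work surface. World frame = base frame: x ahead of the robot, y to its left, z up, the work surface at z = 0. Lengths are in mm, angles in rad, forces in N, time in s.
With the tool pointing down it reaches from about 275 to 825 mm from the base axis. Payload 5.2 kg.
Tool frame: the origin (TCP) lies at the very end of the fingers, on their centre line; the grasp point (between the pads) lies 19 mm behind it; z points along the fingers, y is the line along which they close (so a half turn about z gives the same grasp; the last joint's range is limited). The gripper opens to 93 mm and grips with 3 to 60 N. Pads are 15 mm wide; open, the fingers measure 128 mm over their backs; the gripper's body (75 mm by 188 mm) begins 65 mm behind the grasp point.
Start: joints at [1.144, 0.259, 1.535, -0, 1.348, -0.203], TCP at [122.042, 536.293, 218.653] pointing down, gripper open.
Joint ranges: [-3.14, 3.14], [-0.91, 2.08], [0.19, 2.58], [-1.22, 4.36], [0.22, 2.71], [-3.12, 3.12]. Speed limits (rad/s): [2.57, 2.57, 3.14, 3.14, 3.14, 3.14].

INTERFACE

Orientations are given as [roll, pitch, yaw] about the fixed x, y, z axes, in that order (R = Rz(yaw) Ry(pitch) Rx(roll)).
In Python, from bench import robot gives the robot as it stands. The module is installed in compiled form; this text tells all that it offers. Calls block until the motion is done:
- robot.move_ptp(position, orientation): joint-space move of the TCP to a pose.
- robot.move_linear(position, ori=None, speed=150, f_stop=None): straight line of the TCP; ori=None keeps the orientation; speed is the mean speed in mm/s. With f_stop (N) it stops when the force on the tool has changed by that much, and returns True; else False.
- robot.move_j(angles): joint-space move.
- robot.move_gripper(opening): opening from 0.0 (shut) to 1.0 (fully open); the grip force is fixed at half the most; returns when the fingers have stopped.
- robot.sleep(seconds).
- robot.inverse_kinematics(position, orientation): joint angles nearest the present ones, or None.
- robot.get_image(name): name is "scene" or "top" or "wrist"; returns a dict with "img" (400x640x3 uint8, blue, green, red), "fovy" (degrees; the focal length in pixels is half the picture's height over the tangent of half this angle, whatever the lens; pixels are square), "cx", "cy" (the principal point, pixels), "eye" and "orientation" of the camera in the world. Camera axes: x right, y down, z forward; pixel columns grow to the right and rows downward; lengths in mm; the calibration is good to about 2 mm. A picture is of the moment at which its call begins. There is no depth.
A pose or a line that the arm cannot do raises robot.MotionError and nothing moves.
- robot.hand_in(): hands the job in; it is judged then, once.
Readings, each from a call of its own:
- robot.current_t(): time.
- robot.current_qpos(): joint angles.
- robot.current_joint_vel(): joint speeds.
- robot.current_joint_efforts(): joint torques, N m.
- robot.current_tcp_pos(): TCP position.
- robot.current_eef_rot(): TCP orientation.
- robot.current_contact_force(): force on the tool from outside, world axes, zero at the start.
- robot.current_ft_torque(): the same for the moment, N m.
- robot.current_gripper_width(): opening from 0.0 (shut) to 1.0 (fully open).
- robot.current_finger_force(): force on a finger pad.
Only numpy, scipy, OpenCV 4.12 (cv2) and the standard library are available. Lean on these libraries where they do the work, as an engineer would, in place of code of your own. Each camera call takes 0.05 s, during which the arm holds its last target. There are 200 camera calls.

TASK

The four microscope objectives have been cleaned and stand about on the bench: put each one away, upright with its lens still up, in the open storage pot of the same colour as its band, sitting flat on the pot's floor. They are delicate optics, so do not drop them or tip them over, and leave the glass flask and the oil bottle standing where they are.

Things in the scene. Friction and masses are not known exactly. Their poses are not given: they have to be found in the camera images.
- objective_red_center (a point): Centre of the microscope objective with the red band, 29 mm above its foot (half-way up). It stands loose and upright, z up along its axis, 58 mm tall, about 0.13 kg: a brass thread foot 26 mm across and 5 mm high, a straight steel barrel 34 mm across from 5 to 44 mm above the foot (its top 6 mm is the red band, with a red slope above it seen as a ring from overhead), then a narrow steel nose 22 mm across and tapering, with a dark lens on top. Grasp it by the barrel.
- objective_yellow_center (a point): Centre of the microscope objective with the yellow band, 30 mm above its foot (half-way up). It stands loose and upright, z up along its axis, 60 mm tall, about 0.15 kg: a brass thread foot 26 mm across and 5 mm high, a straight steel barrel 34 mm across from 5 to 44 mm above the foot (its top 6 mm is the yellow band, with a yellow slope above it seen as a ring from overhead), then a narrow steel nose 22 mm across and tapering, with a dark lens on top. Grasp it by the barrel.
- objective_green_center (a point): Centre of the microscope objective with the green band, 32 mm above its foot (half-way up). It stands loose and upright, z up along its axis, 64 mm tall, about 0.18 kg: a brass thread foot 26 mm across and 5 mm high, a straight steel barrel 34 mm across from 5 to 44 mm above the foot (its top 6 mm is the green band, with a green slope above it seen as a ring from overhead), then a narrow steel nose 22 mm across and tapering, with a dark lens on top. Grasp it by the barrel.
- objective_blue_center (a point): Centre of the microscope objective with the blue band, 33 mm above its foot (half-way up). It stands loose and upright, z up along its axis, 66 mm tall, about 0.20 kg: a brass thread foot 26 mm across and 5 mm high, a straight steel barrel 34 mm across from 5 to 44 mm above the foot (its top 6 mm is the blue band, with a blue slope above it seen as a ring from overhead), then a narrow steel nose 22 mm across and tapering, with a dark lens on top. Grasp it by the barrel.
- pot_red: The red storage pot: a shallow round open cup of red plastic, 58 mm across at the rim and 13 mm high in all, loose on the bench, about 0.12 kg. Origin at the centre of its underside, z up. Its flat floor is 3 mm thick, its wall 3 mm; the floor inside is about 49 mm across, the mouth 52 mm.
- pot_yellow: The yellow storage pot: a shallow round open cup of yellow plastic, 58 mm across at the rim and 13 mm high in all, loose on the bench, about 0.12 kg. Origin at the centre of its underside, z up. Its flat floor is 3 mm thick, its wall 3 mm; the floor inside is about 49 mm across, the mouth 52 mm.
- pot_green: The green storage pot: a shallow round open cup of green plastic, 58 mm across at the rim and 13 mm high in all, loose on the bench, about 0.12 kg. Origin at the centre of its underside, z up. Its flat floor is 3 mm thick, its wall 3 mm; the floor inside is about 49 mm across, the mouth 52 mm.
- pot_blue: The blue storage pot: a shallow round open cup of blue plastic, 58 mm across at the rim and 13 mm high in all, loose on the bench, about 0.12 kg. Origin at the centre of its underside, z up. Its flat floor is 3 mm thick, its wall 3 mm; the floor inside is about 49 mm across, the mouth 52 mm.
- flask_center (a point): Centre (half-way up) of a small empty open-necked conical glass flask, 41 mm across its foot, 67 mm tall, standing loose among the things; not to be moved. (A closed round plastic dish and a white slide case, both under 15 mm high, also lie among the things, and all taller equipment stands clear of them, more than 0.75 m ahead of the base or 0.5 m to its sides.)
- oil_bottle_center (a point): Centre (half-way up) of a small amber immersion-oil bottle with a black cap and a paper label, 30 mm across, 58 mm tall, standing loose among the things; not to be moved.
There are look-alikes about, which are no part of the job. There is more than one size of the pot_green; the job needs the larger.

How it is judged (in metres and radians):
At the end, for the whole second after the job is handed in: Each objective stands upright (within 0.12 rad), at rest and flat on the floor of the pot of its own colour (foot within 4 mm of the floor's height, axis within 12 mm of the pot's centre); the pots stand flat on the bench; the flask and the oil bottle stand upright within 25 mm of where they were (horizontal distance between objective_red_center and pot_red below 0.012 m and z of objective_red_center in the frame of pot_red between 0.027 and 0.036 m and angle between each of objective_red_center, objective_yellow_center, objective_green_center, objective_blue_center, flask_center, oil_bottle_center's own z axis and vertical below 0.12 rad and height (world z) of each of pot_red, pot_yellow, pot_green, pot_blue below 0.004 m and angle between each of pot_red, pot_yellow, pot_green, pot_blue's own z axis and vertical below 0.1 rad and linear speed of each of objective_red, objective_yellow, objective_green, objective_blue below 0.02 m/s and horizontal distance between objective_yellow_center and pot_yellow below 0.012 m and z of objective_yellow_center in the frame of pot_yellow between 0.028 and 0.037 m and horizontal distance between objective_green_center and pot_green below 0.012 m and z of objective_green_center in the frame of pot_green between 0.03 and 0.039 m and horizontal distance between objective_blue_center and pot_blue below 0.012 m and z of objective_blue_center in the frame of pot_blue between 0.031 and 0.04 m and distance of each of flask_center, oil_bottle_center from where it was at the start of the episode below 0.025 m); the robot touches nothing.
It fails at once if an objective is dropped (falls free by more than about 25 mm) ((linear speed of objective_red above 0.7 m/s and contact force between objective_red and anything else below 0.05 N) or (linear speed of objective_yellow above 0.7 m/s and contact force between objective_yellow and anything else below 0.05 N) or (linear speed of objective_green above 0.7 m/s and contact force between objective_green and anything else below 0.05 N) or (linear speed of objective_blue above 0.7 m/s and contact force between objective_blue and anything else below 0.05 N)).
It fails at once if an objective is tipped over (leans by more than 1 rad) (angle between any of objective_red_center, objective_yellow_center, objective_green_center, objective_blue_center's own z axis and vertical above 1 rad).
It fails at once if the glass flask is knocked over or pushed away by more than 25 mm (distance of flask_center from where it was at the start of the episode above 0.025 m or angle between flask_center's own z axis and vertical above 0.5 rad).
It fails at once if the oil bottle is knocked over or pushed away by more than 25 mm (distance of oil_bottle_center from where it was at the start of the episode above 0.025 m or angle between oil_bottle_center's own z axis and vertical above 0.5 rad).
It also fails if it takes over 117 s, if anything falls off the work surface, if the arm or the gripper's body presses on something with over 40 N, if the wrist force passes 120 N, or if a joint passes its speed limit or range.

## Working session

There is one attempt and no reset: what is moved stays moved. The work goes in short steps, each a Python script; the robot and the scene stay as the last script left them, time stands still between calls to the robot, and variables do not carry over. Pictures are saved under pics/ and viewed, at most 14 in all, crops included, and the job is handed in when it is done.

```bash
mkdir -p pics
python3 - <<'E'
from bench import robot
import cv2
for n in("top","scene"):
    d=robot.get_image(n); cv2.imwrite(f"pics/{n}0.png",d["img"]); print(n,d["fovy"],d["cx"],d["cy"],d["eye"],d["orientation"])
print(robot.current_t(),robot.current_eef_rot())
E
```

```text
top 45.39815340270884 318.44669551781493 190.54714257578013 [ 411.30949564  -13.91558743 1112.30965522] [-3.05684216  0.02178375 -1.58948638]
scene 52.03975226931817 317.8338688826842 198.5064494451827 [1046.90269833  540.47202139  740.83048717] [-2.28772381  0.01370569  2.3586784 ]
0.1 [-3.13998106e+00 -3.02444259e-04  2.91779407e+00]
```

View pics/top0.png

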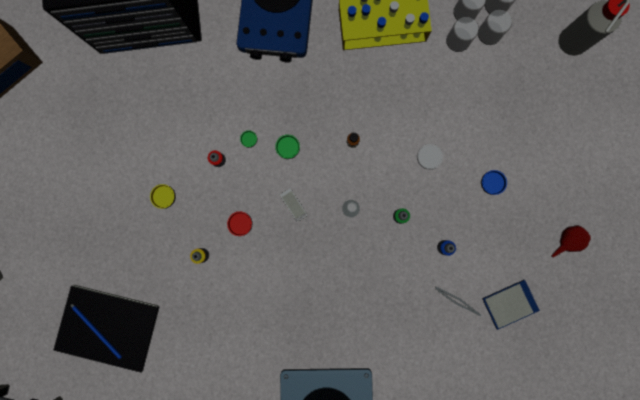

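View pics/scene0.png

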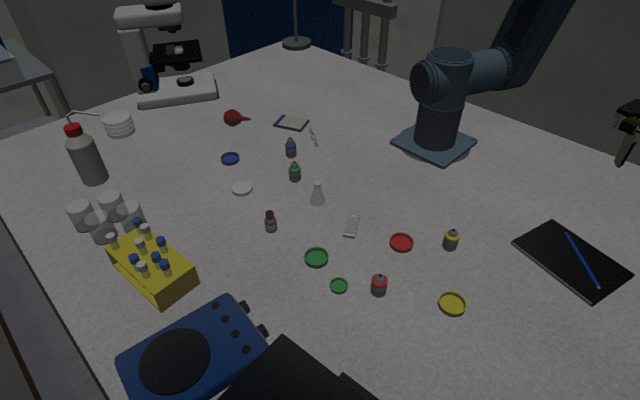

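```bash
cat > h.py <<'E'
from bench import robot
import numpy as np, cv2
from scipy.spatial.transform import Rotation as R
H={"red":[(0,8),(172,180)],"yellow":[(22,36)],"green":[(45,85)],"blue":[(100,125)]}
def grab(n,name=None):
    d=robot.get_image(n)
    if name: cv2.imwrite(f"pics/{name}.png",d["img"])
    return d
def cast(d,uv,z):
    f=d["img"].shape[0]/2/np.tan(np.radians(d["fovy"])/2)
    r=R.from_euler("xyz",d["orientation"]).apply([(uv[0]-d["cx"])/f,(uv[1]-d["cy"])/f,1])
    return (d["eye"]+r*(z-d["eye"][2])/r[2])[:2]
def project(d,p):
    f=d["img"].shape[0]/2/np.tan(np.radians(d["fovy"])/2)
    q=R.from_euler("xyz",d["orientation"]).inv().apply(np.array(p,float)-d["eye"])
    return q[:2]/q[2]*f+[d["cx"],d["cy"]]
def blobs(d,c,amin=40,s=110,v=35):
    h=cv2.cvtColor(d["img"],cv2.COLOR_BGR2HSV)
    m=sum(cv2.inRange(h,(a,s,v),(b,255,255)) for a,b in H[c])
    m=cv2.morphologyEx(m,cv2.MORPH_CLOSE,np.ones((3,3)))
    cs,_=cv2.findContours(m,cv2.RETR_EXTERNAL,cv2.CHAIN_APPROX_NONE)
    return [k for k in cs if cv2.contourArea(k)>amin]
E
python3 - <<'E'
from h import *
d=grab("top")
for c in H:
    for k in blobs(d,c):
        (x,y),r=cv2.minEnclosingCircle(k); A=cv2.contourArea(k)
        if 100<y<300: print(c,(round(x),round(y)),"r",round(r,1),"A",A,"z13",cast(d,(x,y),13).round(),"z44",cast(d,(x,y),44).round())
for n,p,z in(("flask",(351,208),40),("oil",(353,140),50)): print(n,cast(d,p,z))
cv2.imwrite("pics/greens.png",cv2.resize(d["img"][110:180,200:320],None,fx=6,fy=6,interpolation=cv2.INTER_CUBIC))
E
```

```text
red (570, 245) r 21.0 A 562.0 z13 [ 370. -559.] z44 [ 371. -544.]
red (239, 223) r 12.4 A 442.5 z13 [433. 193.] z44 [433. 187.]
red (215, 158) r 7.7 A 161.5 z13 [587. 249.] z44 [582. 241.]
yellow (198, 256) r 8.0 A 170.5 z13 [361. 288.] z44 [362. 280.]
yellow (162, 196) r 12.4 A 443.0 z13 [500. 372.] z44 [497. 361.]
green (402, 216) r 7.6 A 153.0 z13 [ 444. -181.] z44 [ 443. -176.]
green (287, 146) r 11.9 A 407.5 z13 [610.  79.] z44 [605.  76.]
green (248, 138) r 8.1 A 183.0 z13 [631. 170.] z44 [625. 165.]
blue (529, 296) r 16.8 A 152.5 z13 [ 258. -459.] z44 [ 262. -446.]
blue (447, 247) r 7.8 A 81.5 z13 [ 369. -282.] z44 [ 371. -275.]
blue (494, 182) r 12.6 A 451.0 z13 [ 516. -394.] z44 [ 513. -384.]
flask [462.10402304 -64.48067832]
oil [614.36521146 -72.23319506]
```

View pics/greens.png

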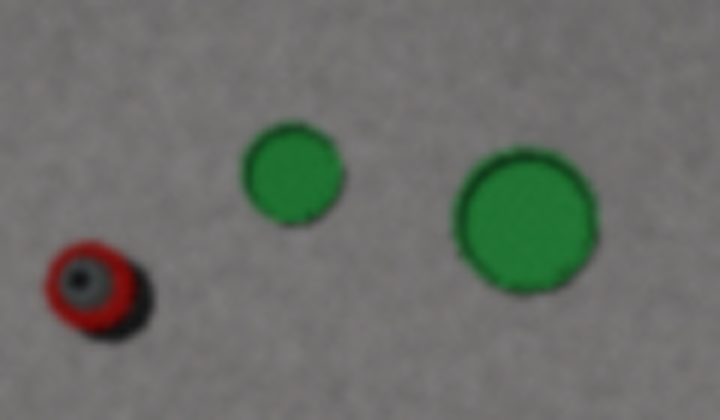

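Large green pot at (287,146) top-view, r≈12 px (≈57 mm across); the decoy at (248,138), r≈8 px (≈38 mm). The crop confirms that the right-hand (larger) one is the one to use. Next is a wrist view over red.

Run:
```python
from h import *
robot.move_ptp([582,241,230],[np.pi,0,np.pi/2]) 
d=grab("wrist","w_red"); print(d["eye"],d["orientation"],d["fovy"],d["cx"],d["cy"],robot.current_qpos(),robot.current_t())
print(project(d,[582,241,44]))
for k in blobs(d,"red"): print(cv2.minEnclosingCircle(k))
```

```text
[579.66049919 314.98885791 395.64212353] [2.87795456e+00 1.44578007e-03 1.20257870e-03] 61.57164226284134 318.4432808074719 204.53128373369333 [2.17724036e-01 3.96095297e-01 1.31152740e+00 3.22916641e-04
 1.43393738e+00 2.15658919e-01] 2.175
[321.0247243  185.63065706]
((194.88873291015625, 218.0951690673828), 24.6541748046875)
((320.18701171875, 182.91221618652344), 16.01526641845703)
```

View pics/w_red.png

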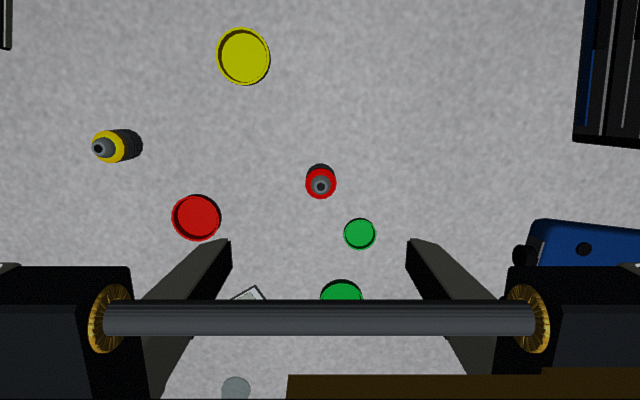

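The wrist view shows the red objective at (320,183), red pot (195,218), large green pot at the bottom (342,295) and the small decoy at (360,233); the predicted position of red agrees within 3 px. I measure from directly overhead (no parallax), then pick and place red.

```bash
cat >> h.py <<'E'
DN=[np.pi,0,np.pi/2]
def over(c,xy,z,rmm,off=(2,-74)):
    """put the camera straight above xy, return the matching blob's centre and radius (mm) at height z"""
    robot.move_ptp([xy[0]+off[0],xy[1]+off[1],230],DN); robot.sleep(.2)
    d=grab("wrist"); f=200/np.tan(np.radians(d["fovy"])/2)
    best=None
    for k in blobs(d,c):
        p,r=cv2.minEnclosingCircle(k); w=cast(d,p,z); r=r*(d["eye"][2]-z)/f
        e=np.hypot(*(w-xy))
        if e<25 and abs(r-rmm)<5 and (best is None or e<best[2]): best=(w,r,e)
    print(c,"at",None if best is None else (best[0].round(1),round(best[1],1)),"expected",xy,rmm)
    return best[0]
def job(c,obj,pot):
    p=over(c,pot,13,29); o=over(c,obj,42,17)
    robot.move_gripper(.65)
    robot.move_ptp([*o,110],DN); robot.move_linear([*o,15],speed=80)
    robot.move_gripper(0); print("width mm",93*robot.current_gripper_width(),"force",robot.current_finger_force())
    robot.move_linear([*o,110],speed=100); print("lifted: width",93*robot.current_gripper_width())
    robot.move_linear([*p,110],speed=200); robot.move_linear([*p,30],speed=100); robot.sleep(.2)
    s=robot.move_linear([*p,17],speed=20,f_stop=3); print("stop",s,robot.current_tcp_pos(),"t",robot.current_t())
    return p
def release():
    p=robot.current_tcp_pos(); robot.move_gripper(.65); robot.move_linear([p[0],p[1],120],speed=100)
E
python3 - <<'E'
from h import *
job("red",(582,241),(433,193))
E
```

```text
red at (array([431.6, 194.2]), np.float64(30.7)) expected (433, 193) 29
red at (array([581.3, 243.3]), np.float64(18.2)) expected (582, 241) 17
width mm 33.27899039178716 force 29.999437540082
lifted: width 33.38541551164953
stop True [431.40870908 194.16323813  18.1743247 ] t 11.1417
```

Contact was at 18.2 mm, against an expected 18. Release and look.

Run:
```python
from h import *
release(); p=robot.current_tcp_pos()
robot.move_ptp([p[0]+2,p[1]-74-60,230],DN)
d=grab("wrist"); u=project(d,[p[0],p[1],30]).astype(int); print(u,robot.current_t())
y,x=max(u[1]-50,0),u[0]-60
cv2.imwrite("pics/chk_red.png",cv2.resize(d["img"][y:y+100,x:x+120],None,fx=5,fy=5))
```

```text
[319  51] 13.75
```

View pics/chk_red.png

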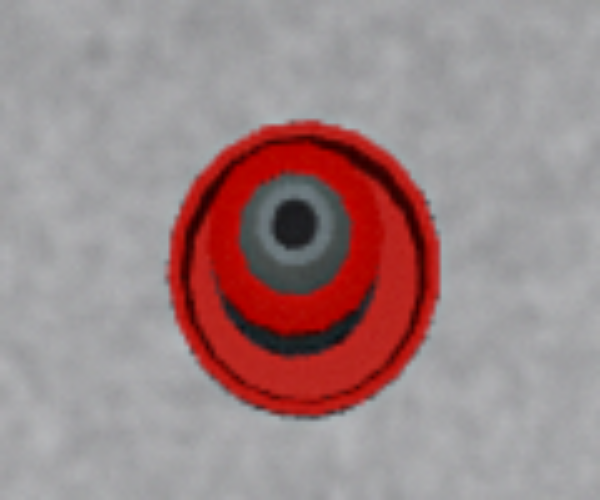

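Red stands upright in its pot near the centre (crop about (295,225), offset from parallax only). On to the others; a guard stops the run on anything odd.

Run:
```python
from h import *
for c,o,p in(("yellow",(362,280),(500,372)),("green",(443,-176),(610,79)),("blue",(371,-275),(516,-394))):
    job(c,o,p); z=robot.current_tcp_pos()[2]
    if not(16.5<z<19.8 and 30<93*robot.current_gripper_width()<36): print("CHECK",z); break
    release()
```

```text
yellow at (array([498.6, 374.5]), np.float64(30.9)) expected (500, 372) 29
yellow at (array([360.4, 282. ]), np.float64(18.3)) expected (362, 280) 17
width mm 33.67302965186056 force 29.999919669904784
lifted: width 33.194946371477336
stop True [498.34354671 374.34357165  18.20522307] t 22.4667
green at (array([609.3,  80.9]), np.float64(30.5)) expected (610, 79) 29
green at (array([ 441.6, -176.4]), np.float64(18.0)) expected (443, -176) 17
width mm 33.48225082411077 force 30.00024623296394
lifted: width 33.275209651567614
stop True [609.08180835  80.92682232  18.2454554 ] t 34.6917
blue at (array([ 514.9, -393.7]), np.float64(30.7)) expected (516, -394) 29
blue at (array([ 368.5, -274.9]), np.float64(17.9)) expected (371, -275) 17
width mm 33.46366994692231 force 30.000044196517592
lifted: width 33.317490984552265
stop True [ 514.72917823 -393.45549659   18.23873847] t 46.475
```

Run:
```python
from h import *
robot.move_ptp([400,-400,300],DN)
t=grab("top"); s=grab("scene")
P=[(431.6,194.2),(498.6,374.5),(609.3,80.9),(514.9,-393.7)]
rows=[]
for d in(t,s):
    r=[]
    for p in P:
        u=project(d,[*p,25]).astype(int); r.append(cv2.resize(d["img"][u[1]-25:u[1]+25,u[0]-25:u[0]+25],(200,200),interpolation=cv2.INTER_CUBIC))
    rows.append(np.hstack(r))
cv2.imwrite("pics/final.png",np.vstack(rows)); cv2.imwrite("pics/top1.png",t["img"])
a=cv2.imread("pics/top0.png")
for n,(x,y) in(("flask",(351,208)),("oil",(353,140))): print(n,"diff",cv2.absdiff(a,t["img"])[y-14:y+14,x-14:x+14].mean())
print(robot.current_t())
```

```text
flask diff 0.9583333333333334
oil diff 1.058248299319728
49.2667
```

View pics/final.png

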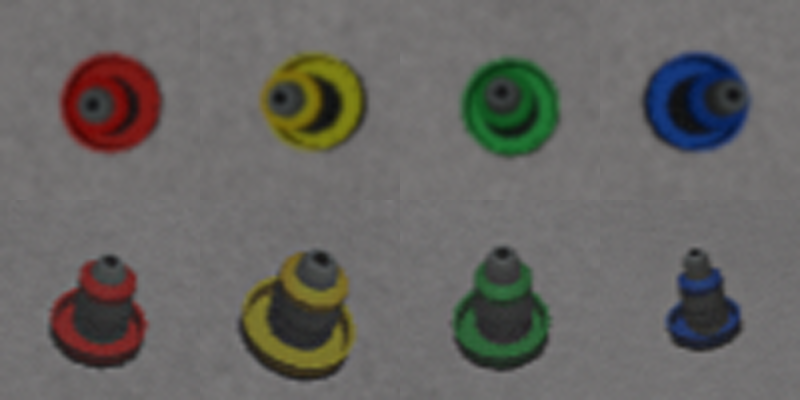

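All four stand upright in the pots of their own colour (top row: top camera, bottom row: scene camera). The flask and oil bottle are unchanged in the images.

```bash
python3 -c "
from bench import robot
robot.sleep(.5); print(robot.hand_in())"
```

```text
the job is handed in; nothing more can be done
None
```

The job is handed in at about 50 s: all four objectives stand upright in the pots of their own colour, green in the larger pot, and the flask and oil bottle have not moved; `hand_in()` returned no verdict.

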